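Set the locking fence of the injector tray nest

ROBOT

A 6-joint arm with a two-finger parallel gripper is mounted at the origin on the work surface. World frame = base frame: x ahead of the robot, y to its left, z up, the work surface at z = 0. Lengths are in m, angles in degrees, forces in N, time in s.
With the tool pointing down it reaches from about 0.3 to 0.775 m from the base axis. Payload 14.6 kg.
Tool frame: the origin (TCP) lies between the finger pads, 19 mm behind the fingertips; this is the grasp point; z points along the fingers, y is the line along which they close (so a half turn about z gives the same grasp; the last joint's range is limited). The gripper opens to 85 mm and grips with 20 to 120 N. Pads are 22 mm wide; open, the fingers measure 114 mm over their backs; the gripper's body (76 mm by 85 mm) begins 54 mm behind the grasp point. The pads swing forward as they close: fully open they stand 13 mm farther back than shut.
Start: joints at [-68.388, 17.183, 87.147, -0, 75.671, -3.816], TCP at [0.236, -0.497, 0.25] pointing down, gripper open.
Joint ranges: [-173.82, 173.82], [-45.26, 126.66], [13.44, 144.39], [-59.66, 239.66], [0, 175.72], [-146.38, 146.38]. Speed limits (degrees/s): [127.2, 127.2, 147.25, 180, 180, 180].

INTERFACE

Orientations are given as a 3x3 rotation matrix whose columns are the frame's x, y, z axes.
In Python, from bench import robot gives the robot as it stands.
- The arm moves only by the tool shift_gripper, called by a JSON object that holds its "method" and its "body", one argument or row to a line. Schema: {"type":"object","properties":{"deltas":{"type":"array","items":{"type":"number"},"minItems":7,"maxItems":84},"only":{"type":"string"},"quiet":{"type":"boolean"},"lines":{"type":"string"}},"required":["deltas"],"additionalProperties":false}. deltas is one flat list of numbers that holds 1 to 12 rows one after another, with no inner brackets; each row has 7 numbers: the finger opening in m, then dx, dy, dz in normalised numbers (1 is 0.2 m), then a rotation vector rx, ry, rz in fractions of the full range, 1 being 360 degrees; each row shifts and turns the commanded pose from where the row before left it, along the tool's axes as they then stand; what a row does not reach is not made up. A row lasts 1/12 s, in which the tool goes at most 0.0417 m and 7.16 degrees, less where a joint would pass 70% of its speed; a pose out of reach is approached as far as the arm can. The fingers move at their own pace and stop on an object; the grip force is fixed at half the most. Time passes only in rows, so rows that do not move let the fingers close. The tool returns the time, the measured TCP pose, the force, the opening and the grip force at its end. only (a regular expression) keeps the lines of the reply that match it, lines (a string "A,B") keeps lines A to B, and quiet returns only ok. No shift or turn number may pass 1 either way. Input that does not fit is refused with a message, and nothing moves.
- robot.get_state(): the state, without advancing time (a new reading comes with each control period).
- robot.capture(name): name is "scene" or "top" or "wrist"; returns a dict with "img" (420x560x3 uint8, red, green, blue), "K" (3x3 intrinsics, pixels), "world_from_camera" (4x4, takes a point from camera to world coordinates). Camera axes: x right, y up, looking along -z (the intrinsics and any distortion apply to the point x, -y, -z); pixel columns grow to the right and rows downward; lengths in m; the calibration is good to about 2 mm. A picture is of the moment at which its call begins. There is no depth.
- robot.hand_in(): hands the job in; it is judged then, once.
The state is a dict: "clock": time; "joints": joint angles; "qd": joint speeds; "effort": joint torques, N m; "eef_pos": TCP position; "ee_rot": TCP orientation; "wrist_force": force on the tool from outside, world axes, zero at the start; "moment": the same for the moment, N m; "opening": finger opening in m; "grip_force": force on a finger pad.
Only numpy, scipy, OpenCV 4.12 (cv2) and the standard library are available. Lean on these libraries where they do the work, as an engineer would, in place of code of your own. Each camera call takes 0.05 s, during which the arm holds its last target. There are 200 camera calls.

TASK

The next tray of fuel injectors is the green size: squeeze the red lock tab of the sliding fence against its black handle, and keeping it squeezed slide the fence along its rail until its white pointer lines up with the green marker (not the blue or the yellow one). Then let go, so that the tab springs back out and the fence stays locked at the green marker.

Things in the scene. Friction and masses are not known exactly. Their poses are not given: they have to be found in the camera images.
- handle (a point): Grip point of the fence, 72 mm above the bench: close the fingers along its x axis (level, pointing to the far side) with the TCP here. Fixed black cheek with outer face at x +15 mm; red lock tab with outer face at x -25 mm, -15 when squeezed. Both 34 mm along y, up to 20 mm above it, down to 33 mm below it; beside them all is lower still. Slides along y (level, within 0.3 rad of the robot's y).
- pointer (a point): Tip of the flat white pointer, 4 mm wide, part of the fence: 50 mm along +x and 44 mm below handle at the same y, same axes; 28 mm above the bench. The fence slides 270 mm on a rail on a grey plate 220 x 460 x 12 mm; it starts within 50 mm of its -y end and all markers lie further along +y. The tip passes 4 mm beside the markers without touching them.
- marker_green: Green block, 22 mm (its x) by 14 mm (its y), 12 mm high, fixed on the white strip at the plate's far edge; like blocks in blue and yellow stand on the strip, in any order. Origin: middle of its underside, 12 mm above the bench. Axes parallel to the handle's. Lined up: the pointer's tip has the same y as the origin in this frame (and stands 15 mm from it along -x).
- lock_tab (a joint): How far the red tab is squeezed in towards the cheek, in m: 0 out, 0.010 fully in. Its spring takes 12 N to start, 16 N fully in; squeeze with about 40 N. When out, its teeth lock the fence in a rack; squeezed over 5 mm, the fence glides freely (under 5 N). Let go, it springs out by itself into the nearest gap of the rack (8 mm apart), which can shift the fence by up to 4 mm.

How it is judged (in metres and radians):
On the way, in this order (a step that is already met when the one before it is completed fails the run):
1. the lock tab is squeezed in while the fence is still away from the green marker (value of joint lock_tab above 0.004 m and y of pointer in the frame of marker_green below -0.025 m), for 0.1 s.
2. with the tab still squeezed in, the pointer comes within 15 mm of the green marker's middle (value of joint lock_tab above 0.004 m and y of pointer in the frame of marker_green between -0.015 and 0.015 m), for 0.1 s.
At the end, for the whole second after the job is handed in: the pointer's tip is within 15 mm, along the rail, of the middle of the green marker, and the lock tab is out (squeezed less than 2 mm) and still (y of pointer in the frame of marker_green between -0.015 and 0.015 m and value of joint lock_tab below 0.002 m and velocity of joint lock_tab below 0.01 m/s); the robot touches nothing.
It also fails if it takes over 32 s, if anything falls off the work surface, if the arm or the gripper's body presses on something with over 40 N, if the wrist force passes 120 N, or if a joint passes its speed limit or range.

## Working session

There is one attempt and no reset: what is moved stays moved. The work goes in short steps, Python scripts to look and compute and a tool call to move; the robot and the scene stay as the last step left them, time stands still between calls to the robot, and variables do not carry over. Pictures are saved under pics/ and viewed, at most 10 in all, crops included, and the job is handed in when it is done.

```bash
mkdir -p pics; ls; python3 - <<'E'
from bench import robot
import cv2,numpy as np,pickle
d={}
for n in("scene","top"):
    c=robot.capture(n);d[n]=c
    cv2.imwrite(f"pics/{n}0.png",c["img"][:,:,::-1]);print(n,c["K"],c["world_from_camera"],[k for k in c])
pickle.dump(d,open("c0.pkl","wb"))
s=robot.get_state();print(s["clock"],s["ee_rot"])
E
```

```text
bench.py
pics
scene [[520.11868615   0.         272.26254216]
 [  0.         520.11868615 218.39047246]
 [  0.           0.           1.        ]] [[-0.70831143 -0.52562173  0.4711865   0.94551404]
 [ 0.70589644 -0.52527321  0.47518234  0.3249473 ]
 [-0.00226452  0.66918596  0.74309153  0.59858395]
 [ 0.          0.          0.          1.        ]] ['img', 'K', 'world_from_camera']
top [[425.65828147   0.         282.44081535]
 [  0.         425.65828147 209.53004756]
 [  0.           0.           1.        ]] [[-5.81253295e-03  9.81346500e-01 -1.92159468e-01  4.88905679e-01]
 [-9.99983037e-01 -5.63210123e-03  1.48518062e-03 -3.13331096e-02]
 [ 3.75215225e-04  1.92164841e-01  9.81362590e-01  7.25808923e-01]
 [ 0.00000000e+00  0.00000000e+00  0.00000000e+00  1.00000000e+00]] ['img', 'K', 'world_from_camera']
0.1 [[ 9.03130679e-01  4.29365612e-01 -3.85841134e-04]
 [ 4.29365780e-01 -9.03130164e-01  9.66624660e-04]
 [ 6.65706220e-05 -1.03865536e-03 -9.99999458e-01]]
```

View pics/scene0.png

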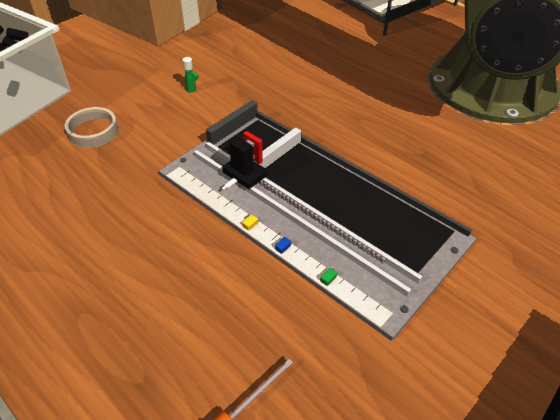

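View pics/top0.png

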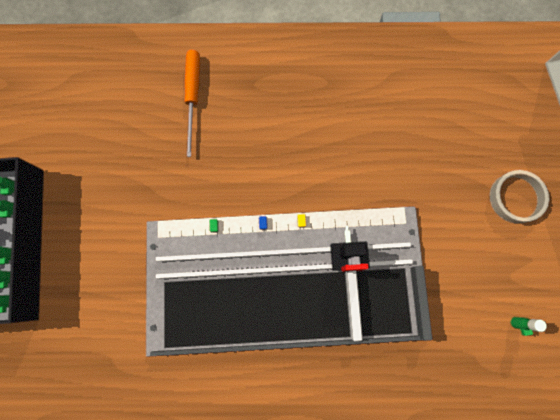

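The scene view shows the fence at about (245,160), its pointer tip at (222,189), and green at (329,276). In the top view the pointer is at (348,229) and the green, blue and yellow blocks are at (214,226), (263,223) and (301,221). I'll enlarge crops next to read these more exactly.

```bash
python3 - <<'E'
import cv2,numpy as np,pickle
d=pickle.load(open("c0.pkl","rb"))
def crop(n,u,v,w,h,s): return cv2.resize(d[n]["img"][v:v+h,u:u+w,::-1],None,fx=s,fy=s,interpolation=cv2.INTER_CUBIC)
a=crop("scene",210,120,66,75,6);b=crop("top",320,215,66,75,6)
g1=crop("scene",305,260,50,25,8)[:, :396];g2=crop("top",190,215,50,25,8)[:,:396]
cv2.imwrite("pics/crop.png",np.vstack([np.hstack([a,b]),np.hstack([g1[:140],g2[:140]])]))
E
```

```text
(no output)
```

View pics/crop.png

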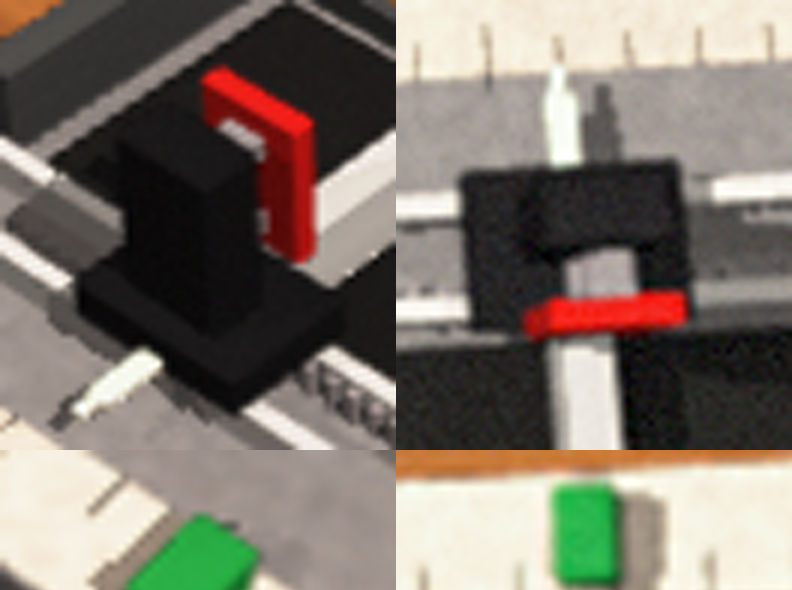

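The crop, converted to image pixels, gives:
- **Pointer tip:** scene (223.3,188.3), top (346.3,226.7).
- **Red tab's top face:** its four corners are visible in both views.
- **Green top centre:** top view (213.8,225.5).

Next I triangulate these.

```bash
cat > h.py <<'E'
import numpy as np,cv2
def proj(c):
    V=np.diag([1,-1,-1,1.])@np.linalg.inv(c["world_from_camera"]); return c["K"]@V[:3]
def tri(c1,p1,c2,p2):
    X=cv2.triangulatePoints(proj(c1),proj(c2),np.float64(p1).reshape(2,1),np.float64(p2).reshape(2,1))[:,0];X=X[:3]/X[3]
    e=proj(c2)@np.r_[X,1];return X,np.linalg.norm(e[:2]/e[2]-p2)
def plane(c,p,z):
    P=proj(c);H=np.c_[P[:,0],P[:,1],P[:,2]*z+P[:,3]];x=np.linalg.solve(H,[*p,1]);return np.r_[x[:2]/x[2],z]
E
python3 - <<'E'
from h import *
import pickle
np.set_printoptions(precision=4,suppress=True)
d=pickle.load(open("c0.pkl","rb"));S,T=d["scene"],d["top"]
s=lambda u,v:(u/6+210-.4,v/6+120-.4); t=lambda u,v:((u-396)/6+320-.4,v/6+215-.4)
R={}
for n,a,b in [("tip",(78,411),(554,68)),("in-y",(203,80),(686,290)),("out-y",(220,67),(688,318)),("out+y",(315,120),(550,328)),("in+y",(300,132),(548,300))]:
    R[n],e=tri(S,s(*a),T,t(*b));print(n,R[n],e)
C=np.mean([R[k] for k in R if k!="tip"],0);print("tab top centre",C)
for n,c,m in(("S",S,0),("T",T,0)):
    hsv=cv2.cvtColor(c["img"],cv2.COLOR_RGB2HSV)
    for nm,lo,hi in(("g",(50,120,130),(80,255,255)),("b",(105,120,90),(130,255,255)),("y",(22,180,150),(32,255,255))):
        msk=cv2.inRange(hsv,lo,hi);k,l,st,ce=cv2.connectedComponentsWithStats(msk)
        for i in range(1,k):
            if st[i,4]>25 and 140<ce[i,0]<360 and 190<ce[i,1]<300: print(n,nm,st[i],ce[i],plane(c,ce[i],.024))
print("rail dir ends T",plane(T,(157,262+13),.02),plane(T,(411,262),.02), "plate near edge",plane(T,(157,222),.012),plane(T,(405,208.5),.012))
E
```

```text
tip [ 0.5963 -0.1365  0.0322] 0.2603360663991395
in-y [ 0.5307 -0.1573  0.0913] 1.073544373064055
out-y [ 0.524  -0.1578  0.0915] 0.8508787616361633
out+y [ 0.5221 -0.124   0.0924] 0.4549827701543052
in+y [ 0.5286 -0.1232  0.0928] 0.8215754347579367
tab top centre [ 0.5264 -0.1406  0.092 ]
S g [321 268  16  14 124] [328.4839 274.629 ] [0.5997 0.084  0.024 ]
S b [275 237  16  16 144] [283.0139 244.0903] [0.6051 0.0032 0.024 ]
S y [243 215  15  15 132] [250.1212 221.4773] [ 0.6087 -0.0613  0.024 ]
T g [210 220   7  12  78] [212.9744 225.0769] [0.6006 0.0836 0.024 ]
T b [259 217   8  12  88] [262.6591 222.4773] [0.6045 0.0008 0.024 ]
T y [298 215   8  12  88] [301.2614 220.5795] [ 0.6073 -0.0637  0.024 ]
rail dir ends T [0.5189 0.174  0.02  ] [ 0.5377 -0.244   0.02  ] plate near edge [0.6083 0.1808 0.012 ] [ 0.6293 -0.242   0.012 ]
```

Rail yaw is about +0.048 rad. The handle is at about (0.547,-0.139,0.072), and the tip needs about 0.220 m of slide to reach green. First I turn the tool by 67.4° (world frame).

Units first: shifts go in shares of 0.2 m and turns go in shares of 360 degrees. So -6.74 degrees / 360 = -0.0187.

{"method": "shift_gripper", "body": {
  "deltas": [0.085,0,0,0,0,0,-0.0187,0.085,0,0,0,0,0,-0.0187,0.085,0,0,0,0,0,-0.0187,0.085,0,0,0,0,0,-0.0187,0.085,0,0,0,0,0,-0.0187,0.085,0,0,0,0,0,-0.0187,0.085,0,0,0,0,0,-0.0187,0.085,0,0,0,0,0,-0.0187,0.085,0,0,0,0,0,-0.0187,0.085,0,0,0,0,0,-0.0187,0.085,0,0,0,0,0,0]
}}

```text
clock: 1.02
eef_pos: [0.2361, -0.4966, 0.2497]
ee_rot: [[-0.055, 0.998, -0.0], [0.998, 0.055, 0.001], [0.001, -0.0, -1.0]]
wrist_force: [0.4, 0.4, -0.7]
opening: 0.0846
grip_force: 0.0
```

```bash
cat >> h.py <<'E'
def rel(p):
    from bench import robot
    s=robot.get_state();R=np.array(s["ee_rot"]);print("t",s["clock"],"pos",np.round(s["eef_pos"],4),"yaw(tool y)",np.degrees(np.arctan2(R[1,1],R[0,1])),"d tool",np.round(R.T@(np.array(p)-s["eef_pos"]),4),"j",np.round(s["joints"],1),"F",np.round(s["wrist_force"],1))
E
python3 -c "
from h import *
rel((.547,-.139,.17))"
```

```text
t 1.0167 pos [ 0.2361 -0.4966  0.2497] yaw(tool y) 3.1534002560010355 d tool [0.3399 0.3301 0.0798] j [-68.4  17.2  87.2   0.   75.7 -71.5] F [ 0.4  0.4 -0.7]
```

To row units: 0.0283 m / 0.2 = 0.1415, 0.0275 m / 0.2 = 0.1375.

{"method": "shift_gripper", "body": {
  "deltas": [0.085,0.1415,0.1375,0,0,0,0,0.085,0.1415,0.1375,0,0,0,0,0.085,0.1415,0.1375,0,0,0,0,0.085,0.1415,0.1375,0,0,0,0,0.085,0.1415,0.1375,0,0,0,0,0.085,0.1415,0.1375,0,0,0,0,0.085,0.1415,0.1375,0.05,0,0,0,0.085,0.1415,0.1375,0.05,0,0,0,0.085,0.1415,0.1375,0.1,0,0,0,0.085,0.1415,0.1375,0.1,0,0,0,0.085,0.1415,0.1375,0.1,0,0,0,0.085,0.1415,0.1375,0,0,0,0]
}}

```text
clock: 2.02
eef_pos: [0.5439, -0.1445, 0.1696]
ee_rot: [[-0.045, 0.999, -0.005], [0.999, 0.045, 0.002], [0.002, -0.005, -1.0]]
wrist_force: [-0.1, -0.5, 0.1]
opening: 0.0848
grip_force: 0.0
```

{"method": "shift_gripper", "body": {
  "deltas": [0.085,0,0,0,0,0,0,0.085,0,0,0,0,0,0,0.085,0,0,0,0,0,0],
  "quiet": true
}}

```text
ok
```

```bash
python3 - <<'E'
from h import *
from bench import robot
rel((.547,-.139,.072))
import pickle
c=robot.capture("wrist");pickle.dump(c,open("w1.pkl","wb"));cv2.imwrite("pics/w1.png",c["img"][:,:,::-1])
E
```

```text
t 2.2667 pos [ 0.5442 -0.1465  0.1733] yaw(tool y) 2.701204235285208 d tool [0.0074 0.0032 0.1013] j [-18.8  23.1  89.8  -0.   67.1 -21.5] F [-0.2 -0.6 -0.1]
```

View pics/w1.png

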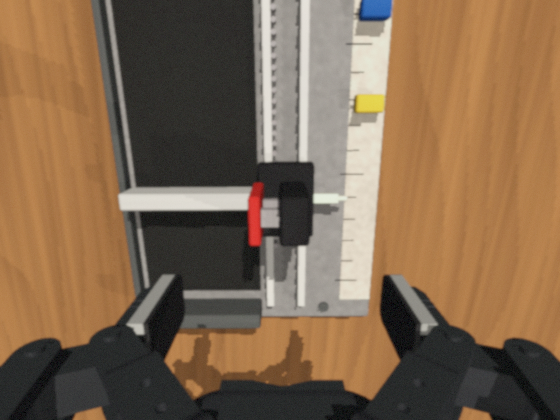

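The wrist view shows the red tab at u 249–263, v 184–245, the cheek at 280–310, the pointer tip at (345,198) and the yellow block at (370,103). I'll check these against the earlier estimate.

```bash
python3 - <<'E'
from h import *
import pickle
np.set_printoptions(precision=4,suppress=True)
c=pickle.load(open("w1.pkl","rb"))
h=cv2.cvtColor(c["img"],cv2.COLOR_RGB2HSV);m=cv2.inRange(h,(0,200,90),(6,255,255))|cv2.inRange(h,(174,200,90),(180,255,255));m[:,:240]=0;m[:,275:]=0
r=cv2.minAreaRect(np.argwhere(m[150:270])[:,::-1].astype(np.float32)+[[0,150]] if 0 else np.float32(np.argwhere(m)[:,::-1]));print(cv2.boxPoints(r))
print("tip",plane(c,(345,198.5),.028))
for p in[(250,245),(249,200),(263,184),(262,245)]:print(p,plane(c,p,.092))
for p in[(280,184),(308,184),(308,244),(281,244)]:print("cheek",p,plane(c,p,.092))
print("plate R edge",plane(c,(391,0),.012),plane(c,(370,316),.012))
print("yellow",plane(c,(370,102),.024))
d=pickle.load(open("c0.pkl","rb"))
for n in("scene","top"):print(tri(d[n],{"scene":(222.7,188.1),"top":(345.9,225.9)}[n],c,(345,198.5)))
E
```

```text
[[246.2989 244.8477]
 [247.7088 182.8116]
 [262.1559 183.1399]
 [260.746  245.176 ]]
tip [ 0.5954 -0.1378  0.028 ]
(250, 245) [ 0.5239 -0.1559  0.092 ]
(249, 200) [ 0.5227 -0.1257  0.092 ]
(263, 184) [ 0.5311 -0.1151  0.092 ]
(262, 245) [ 0.5317 -0.1555  0.092 ]
cheek (280, 184) [ 0.5415 -0.1146  0.092 ]
cheek (308, 184) [ 0.5587 -0.1138  0.092 ]
cheek (308, 244) [ 0.5615 -0.1534  0.092 ]
cheek (281, 244) [ 0.544  -0.1542  0.092 ]
plate R edge [0.6169 0.0098 0.012 ] [ 0.6349 -0.2576  0.012 ]
yellow [ 0.6074 -0.0621  0.024 ]
(array([ 0.595 , -0.1374,  0.0305]), np.float64(0.3230395325171105))
(array([ 0.5973, -0.1385,  0.0233]), np.float64(1.3808179149267976))
```

To row units: 0.025 m / 0.2 = 0.125, 0.015 m / 0.2 = 0.075.

{"method": "shift_gripper", "body": {
  "deltas": [0.085,0.0185,0.008,0,0,0,0,0.085,0.0185,0.008,0,0,0,0,0.085,0,0,0.125,0,0,0,0.085,0,0,0.125,0,0,0,0.085,0,0,0.125,0,0,0,0.085,0,0,0.075,0,0,0,0.085,0,0,0.055,0,0,0,0.085,0,0,0,0,0,0,0.085,0,0,0,0,0,0]
}}

```text
clock: 3.07
eef_pos: [0.5474, -0.1391, 0.0729]
ee_rot: [[-0.049, 0.999, 0.0], [0.999, 0.049, -0.0], [-0.0, 0.0, -1.0]]
wrist_force: [1.1, -0.3, 0.1]
opening: 0.085
grip_force: 0.0
```

```bash
python3 - <<'E'
from h import *
from bench import robot
rel((.547,-.139,.072))
c=robot.capture("wrist");d=robot.capture("scene")
cv2.imwrite("pics/w2.png",np.hstack([c["img"][60:420,80:480],d["img"][20:380,80:480]])[:,:,::-1])
E
```

```text
t 3.0667 pos [ 0.5474 -0.1391  0.0729] yaw(tool y) 2.7938807560953403 d tool [ 0.0001 -0.0004  0.0009] j [-18.   30.8  93.6   0.   55.6 -20.8] F [ 1.1 -0.3  0.1]
```

View pics/w2.png

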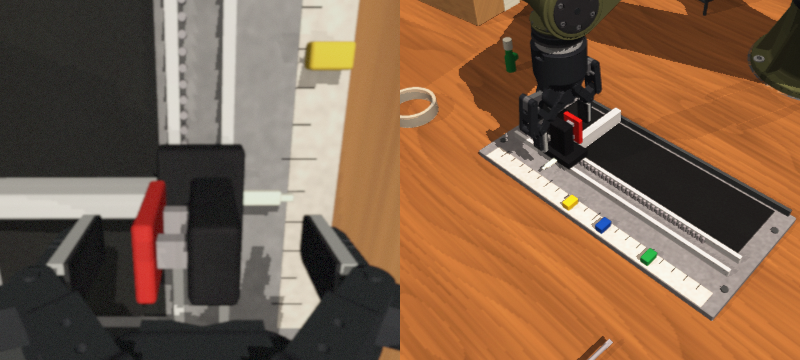

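The fingers straddle the tab (crop u 135–165) and the cheek (188–242), with gaps in roughly the expected ratio. Closing now.

{"method": "shift_gripper", "body": {
  "deltas": [0.02,0,0,0,0,0,0,0.02,0,0,0,0,0,0,0.02,0,0,0,0,0,0,0.02,0,0,0,0,0,0,0.02,0,0,0,0,0,0,0.02,0,0,0,0,0,0,0.02,0,0,0,0,0,0,0.02,0,0,0,0,0,0]
}}

```text
clock: 3.83
eef_pos: [0.5473, -0.139, 0.0733]
ee_rot: [[-0.05, 0.999, -0.0], [0.999, 0.05, -0.0], [-0.0, -0.0, -1.0]]
wrist_force: [-0.4, -0.1, 8.2]
opening: 0.0279
grip_force: 63.5
```

The tab is squeezed, with the opening at 28 mm and little side force. Sliding half-way.

To row units: 0.015 m / 0.2 = 0.075, 0.012 m / 0.2 = 0.06.

{"method": "shift_gripper", "body": {
  "deltas": [0.02,0.025,0,0,0,0,0,0.02,0.06,0,0,0,0,0,0.02,0.075,0,0,0,0,0,0.02,0.075,0,0,0,0,0,0.02,0.075,0,0,0,0,0,0.02,0.075,0,0,0,0,0,0.02,0.075,0,0,0,0,0,0.02,0.05,0,0,0,0,0,0.02,0.025,0,0,0,0,0,0.02,0,0,0,0,0,0,0.02,0,0,0,0,0,0]
}}

```text
clock: 4.75
eef_pos: [0.5418, -0.0316, 0.0733]
ee_rot: [[-0.05, 0.999, -0.001], [0.999, 0.05, -0.0], [-0.0, -0.001, -1.0]]
wrist_force: [-1.8, 0.2, 10.9]
opening: 0.0284
grip_force: 62.6
```

Forces are low. The slide covered 0.1075 m, so about 0.1125 m remains.

To row units: 0.015 m / 0.2 = 0.075, 0.013 m / 0.2 = 0.065.

{"method": "shift_gripper", "body": {
  "deltas": [0.02,0.025,0,0,0,0,0,0.02,0.06,0,0,0,0,0,0.02,0.075,0,0,0,0,0,0.02,0.075,0,0,0,0,0,0.02,0.075,0,0,0,0,0,0.02,0.075,0,0,0,0,0,0.02,0.075,0,0,0,0,0,0.02,0.065,0,0,0,0,0,0.02,0.0325,0,0,0,0,0,0.02,0,0,0,0,0,0,0.02,0,0,0,0,0,0,0.02,0,0,0,0,0,0]
}}

```text
clock: 5.75
eef_pos: [0.536, 0.0796, 0.0733]
ee_rot: [[-0.05, 0.999, -0.001], [0.999, 0.05, -0.0], [0.0, -0.001, -1.0]]
wrist_force: [-5.2, -0.7, 12.8]
opening: 0.0279
grip_force: 61.8
```

```bash
python3 - <<'E'
from h import *
from bench import robot
import pickle
c=robot.capture("wrist");d=robot.capture("scene");t=robot.capture("top");pickle.dump((c,d,t),open("c2.pkl","wb"))
z=lambda im,u,v:cv2.resize(im[v:v+60,u:u+80],None,fx=5,fy=5,interpolation=cv2.INTER_CUBIC)
cv2.imwrite("pics/w3.png",np.vstack([np.hstack([c["img"][60:360,160:560],z(d["img"],290,240)]),np.hstack([z(t["img"],175,200),z(d["img"],270,200)])])[:,:,::-1])
E
```

```text
(no output)
```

View pics/w3.png

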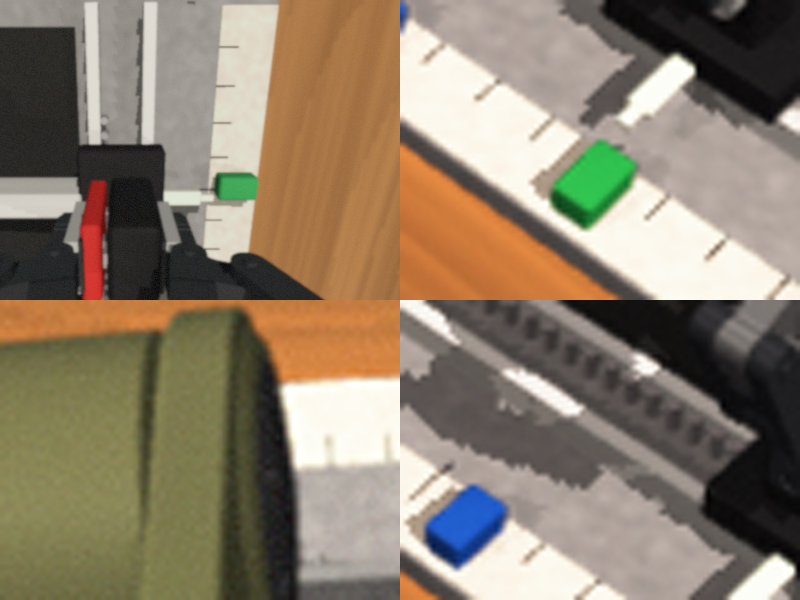

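The pointer tip is at wrist (372,257) and scene (335.6,263.6), next to the green block. Green's top centre is at scene (329.4,274). I'll put numbers on the offset.

```bash
python3 - <<'E'
from h import *
import pickle
c,d,t=pickle.load(open("c2.pkl","rb"))
y=np.array([-.049,.9988])
for n,im,p,g in(("w",c,(372,257),None),("s",d,(335.2,263.2),(329,273.6))):
    if g is None:
        m=cv2.inRange(cv2.cvtColor(im["img"],cv2.COLOR_RGB2HSV),(50,120,60),(80,255,255));k,l,st,ce=cv2.connectedComponentsWithStats(m);i=1+st[1:,4].argmax();print(st[i]);g=ce[i]
    a=plane(im,p,.028);b=plane(im,g,.024);print(n,a,b,"y off",(a-b)[:2]@y)
E
```

```text
[375 234  43  25 975]
w [0.58478214 0.08152933 0.028     ] [0.59825406 0.0869894  0.024     ] y off -0.004793400169091256
s [0.58108005 0.07954385 0.028     ] [0.59791559 0.08334928 0.024     ] y off -0.0029759169873878623
```

The pointer is about 3.5 mm short. I'll nudge it, then release.

To row units: 0.002 m / 0.2 = 0.01, 0.0015 m / 0.2 = 0.0075.

{"method": "shift_gripper", "body": {
  "deltas": [0.02,0.01,0,0,0,0,0,0.02,0.0075,0,0,0,0,0,0.02,0,0,0,0,0,0,0.02,0,0,0,0,0,0]
}}

```text
clock: 6.23
eef_pos: [0.5359, 0.083, 0.0733]
ee_rot: [[-0.05, 0.999, -0.001], [0.999, 0.05, -0.0], [0.0, -0.001, -1.0]]
wrist_force: [-5.3, 0.4, 12.8]
opening: 0.0285
grip_force: 61.8
```

{"method": "shift_gripper", "body": {
  "deltas": [0.085,0,0,0,0,0,0,0.085,0,0,0,0,0,0,0.085,0,0,0,0,0,0,0.085,0,0,0,0,0,0,0.085,0,0,0,0,0,0,0.085,0,0,0,0,0,0,0.085,0,0,0,0,0,0,0.085,0,0,0,0,0,0,0.085,0,0,0,0,0,0]
}}

```text
clock: 6.98
eef_pos: [0.5364, 0.0829, 0.0725]
ee_rot: [[-0.049, 0.999, 0.0], [0.999, 0.049, 0.0], [0.0, 0.0, -1.0]]
wrist_force: [-0.6, -0.4, 0.1]
opening: 0.0852
grip_force: 0.0
```

Released. I'll lift straight up and look.

To row units: -0.03 m / 0.2 = -0.15, -0.025 m / 0.2 = -0.125.

{"method": "shift_gripper", "body": {
  "deltas": [0.085,0,0,-0.05,0,0,0,0.085,0,0,-0.1,0,0,0,0.085,0,0,-0.125,0,0,0,0.085,0,0,-0.15,0,0,0,0.085,0,0,-0.125,0,0,0,0.085,0,0,-0.1,0,0,0,0.085,-0.05,0,-0.05,0,0,0,0.085,-0.05,0,0,0,0,0,0.085,0,0,0,0,0,0,0.085,0,0,0,0,0,0]
}}

```text
clock: 7.82
eef_pos: [0.5369, 0.062, 0.2111]
ee_rot: [[-0.048, 0.999, -0.002], [0.999, 0.048, -0.0], [0.0, -0.002, -1.0]]
wrist_force: [-1.0, 0.9, -0.2]
opening: 0.0851
grip_force: 0.0
```

```bash
python3 - <<'E'
from h import *
from bench import robot
import pickle
c=robot.capture("wrist");d=robot.capture("scene");pickle.dump((c,d),open("c3.pkl","wb"))
cr=cv2.resize(d["img"][200:320,280:380],None,fx=4,fy=4,interpolation=cv2.INTER_CUBIC)
w=cv2.resize(c["img"][100:280,210:410],None,fx=2,fy=480/180,interpolation=cv2.INTER_CUBIC)
cv2.imwrite("pics/w4.png",np.hstack([w,cr])[:,:,::-1])
E
```

```text
(no output)
```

View pics/w4.png

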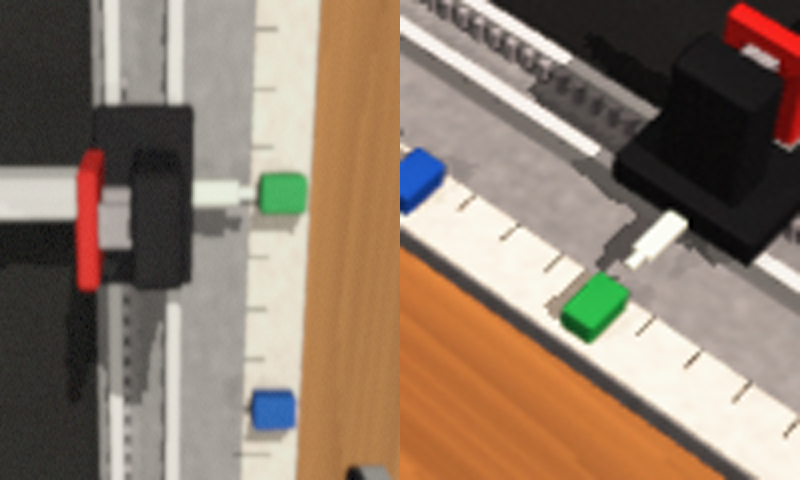

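The picture shows the tab sprung out, with a visible gap at crop u 100–130. The pointer at v≈193 is level with the green block's centre at v≈193. The gripper is clear.

```bash
python3 -c "
from bench import robot
print(robot.hand_in())"
```

```text
the job is handed in; nothing more can be done
None
```

The fence is locked at the green marker: in the last pictures the pointer is level with the green block's middle, the tab is out and the gripper is clear; I handed it in at about 8 s, and no verdict came back.

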